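# Close the lid of the filled parts case

## Task

Three identical small cases stand open on the bench. Lower the hinged lid of the one that holds the ring and the bush until it is fully shut, under control and without slamming it. Leave the two empty cases open and all three cases standing where they are.

Things in the scene. Friction and masses are not known exactly. Their poses are not given: they have to be found in the camera images.
- parts_case: the case to close: dark box with hinged light-grey lid, holding a steel ring (36 mm across, 12 mm high) and a brass bush (18 mm across, 22 mm high), both below its rim. Loose, about 0.6 kg; base 75 x 110 mm (x, y), rim 30 mm high, 33 mm with lid shut. Origin on the underside, 35 mm behind the front wall; x points to the hinged rear: away from the robot within 0.3 rad; z up
- parts_case_hinge (a point): point on that lid's hinge axis, midway along it, 41 mm behind the case's origin and 31 mm above its underside; the axis runs along the case's y. A case that stands across the edge of the thin black mat leans by up to 0.04 rad and sits up to 3 mm lower
- parts_case_lid (a joint): angle of that lid: 0 shut, growing as it opens; at 1.57 it stands upright above the rear wall, beyond that it leans back away from the robot (stop at 1.92). At start 1.35 to 1.65. The hinge is stiff: the lid stays at any angle and turns with about 0.04 N m (under 1 N at the free edge)
- parts_case_edge (a point): middle of that lid's free front edge, on its outer face (upper face when shut), 76 mm from the hinge. The lid is a flat plate 75 mm long, 110 mm wide, 2.4 mm thick, outer face 2 mm off the hinge axis. A lip 20 mm wide at the middle of this edge ends 81 mm from the hinge and points 6 mm towards the inside
- spare_case: one of the two other cases, alike but empty; must stay open and in place. Same origin and axes, also hinged on its far side within 0.3 rad
- spare_case_lid (a joint): angle of that empty case's lid, as for the filled case; at start 1.35 to 1.65
- second_spare_case: the second empty case, just like the other
- second_spare_case_lid (a joint): angle of the second empty case's lid; at start 1.35 to 1.65

How it is judged (in metres and radians):
On the way:
1. the filled case's lid is part-way down (value of joint parts_case_lid between 0.12 and 1.1 rad), for 0.1 s.
At the end, for the whole second after the job is handed in: The lid of the filled case is shut to within 0.1 rad, that case stands upright and at rest within 20 mm of where it stood, and both empty cases stand upright within 20 mm of their places with their lids still open (above 1.1 rad) (value of joint parts_case_lid below 0.1 rad and linear speed of parts_case below 0.02 m/s and distance of each of parts_case, spare_case, second_spare_case from where it was at the start of the episode below 0.02 m and angle between each of parts_case, spare_case, second_spare_case's own z axis and vertical below 0.1 rad and value of joint each of spare_case_lid, second_spare_case_lid above 1.1 rad); the robot touches nothing.
It fails at once if the lid is slammed: it turns faster than 6 rad/s over the last 0.35 rad before shut (value of joint parts_case_lid below 0.35 rad and velocity of joint parts_case_lid below -6 rad/s).
It fails at once if the lid of an empty case is moved below 1.0 rad (value of joint any of spare_case_lid, second_spare_case_lid below 1 rad).
It also fails if it takes over 32 s, if anything falls off the work surface, if the arm or the gripper's body presses on something with over 40 N, if the wrist force passes 120 N, or if a joint passes its speed limit or range.

## Robot

A 6-joint arm with a two-finger parallel gripper is mounted at the origin on a cart in front of the work surface, level with it; the furniture and walls round the work are solid. World frame = base frame: x ahead of the robot, y to its left, z up, the work surface at z = 0. Lengths are in mm, angles in rad, forces in N, time in s.
With the tool pointing down it reaches from about 350 to 875 mm from the base axis. Payload 4.2 kg.
Tool frame: the origin (TCP) lies at the very end of the fingers, on their centre line; the grasp point (between the pads) lies arm.grip_depth behind it (arm.grip_depth is the distance from the TCP to the grasp point, in mm); x points along the fingers, y is the direction in which the jaws open and shut, and the axes are right-handed (so a half turn about x gives the same grasp; the last joint's range is limited). The gripper opens to 85 mm and grips with 20 to 120 N. Pads are 22 mm wide; open, the fingers measure 114 mm over their backs; the gripper's body (76 mm by 85 mm) begins 54 mm behind the grasp point. The pads swing forward as they close: fully open they stand 13 mm farther back than shut.
Start: joints at [-0.889, 0.385, 0.008, 0, -1.194, -0.259], TCP at [256.46, -569.937, 231.312] pointing down, gripper open.
Joint ranges: [-3.14, 3.14], [-1.21, 2.06], [-1.07, 1.41], [-3.16, 2.05], [-2.99, -0.16], [-3.1, 3.1]. Speed limits (rad/s): [2.79, 2.79, 3.14, 3.14, 3.14, 3.14].

## Interface

Orientations are given as a unit quaternion [x, y, z, w].
In Python, from bench import arm, get_image, models gives the robot as it stands.
- The arm moves only by the tool arm_command, never from a script. Its argument "rows" is a list of rows, each an object of numbers: "dx", "dy", "dz": the shift along the tool's x, y, z in m; "wx", "wy", "wz": the turn, a rotation vector about the tool's x, y, z in degrees; "gripper": the closure, from -1 (fully open) to 1 (shut). A call has exactly 8 rows; each row is the pose to reach, as a shift and turn from the pose measured when the call began, along the tool's axes at that moment; what a row does not reach only later rows make up. A row lasts 1/10 s, in which the tool goes at most 50 mm and 8.59 degrees, less where a joint would pass 70% of its speed; a pose out of reach is approached as far as the arm can. A call with a gripper value outside its range is refused whole. The fingers move at their own pace and stop on an object; the grip force is fixed at half the most. Time passes only in rows, so rows that repeat a pose let the fingers close, or fill a call up. It gives the time, the measured TCP pose, the force and the opening at its end, in the units of the state.
- arm.read_state(): the state, without advancing time (a new reading comes with each control period).
- get_image(name): name is "side" or "top"; returns a dict with "img" (384x512x3 uint8, red, green, blue), "K" (3x3 intrinsics, pixels), "rvec" (rotation vector, rad) and "tvec" (3), from world to camera coordinates, as OpenCV has them. Camera axes: x right, y down, z forward; pixel columns grow to the right and rows downward; lengths in mm; the calibration is good to about 2 mm. A picture is of the moment at which its call begins. There is no depth.
- arm.job_done(): hands the job in, once; it reports no verdict.
Trained networks look in the newest picture that a camera, given by its name, has taken for a name from the list of things; names that differ only in an ending like _2 or _b are one class to them, and where a whole thing is asked for, a point or a joint stands for the part that bears it (a point fixed in the world has none). Each returns a list of dicts, best first, with "conf" (0 to 1); they miss things now and then, are a little off and sometimes report something else, mostly with a low value. They report only what shows in the picture. A call takes as long as a camera call.
- models.cut_out(camera, query): "mask" (384x512 bool, what is visible of it) and "extent" ([left, top, right, bottom] in pixels, round what is visible of it).
The state is a dict: "clock": time; "joints": joint angles; "joint_vel": joint speeds; "joint_efforts": joint torques, N m; "position": TCP position; "ee_rot": TCP orientation; "contact_force": force on the tool from outside, world axes, zero at the start; "wrist_torque": the same for the moment, N m; "gripper_width": finger opening in mm.
Only numpy, scipy, OpenCV 4.12 (cv2) and the standard library are available. Lean on these libraries where they do the work, as an engineer would, in place of code of your own. Each camera call takes 0.05 s, during which the arm holds its last target.

## Working session

There is one attempt and no reset: what is moved stays moved. The work goes in short steps, Python scripts to look and compute and a tool call to move; the robot and the scene stay as the last step left them, time stands still between calls to the robot, and variables do not carry over. Pictures are saved under pics/ and viewed, and the job is handed in when it is done.

Besides the shell and the picture viewer there is one more tool, called after "Call:" in YAML: its name, and indented under it one key for each argument. arm_command: Moves the arm, as the interface text tells. Its arguments: {"type":"object","properties":{"rows":{"type":"array"}},"required":["rows"]}

```bash
mkdir -p pics; cat > h.py <<'E'
import numpy as np,cv2
from bench import arm,get_image,models
def cam(d):
    R=cv2.Rodrigues(np.array(d["rvec"],float))[0];return np.array(d["K"],float),R,np.array(d["tvec"],float).ravel()
def proj(d,P):
    return cv2.projectPoints(np.array(P,float).reshape(-1,1,3),np.array(d["rvec"],float),np.array(d["tvec"],float),np.array(d["K"],float),None)[0].reshape(-1,2)
def toz(d,px,z):
    K,R,t=cam(d);r=R.T@np.linalg.inv(K)@np.array([px[0],px[1],1.]);c=-R.T@t
    return c+r*(z-c[2])/r[2]
E
python3 - <<'E'
from h import *
import pickle
D={}
for n in ("top","side"):
    d=get_image(n);D[n]=d
    cv2.imwrite(f"pics/{n}0.png",cv2.resize(d["img"][:,:,::-1],None,fx=1.5,fy=1.5,interpolation=cv2.INTER_CUBIC))
    K,R,t=cam(d);print(n,(-R.T@t).round(),R[2].round(2),K[0,0])
    for q in ("parts_case","spare_case","parts_case_lid"):
        for r in models.cut_out(n,q): print(q,round(r["conf"],2),r["extent"],r["mask"].sum())
pickle.dump(D,open("d0.pkl","wb"))
s=arm.read_state();print(s,arm.grip_depth)
E
```

```text
top [ 358. -163.  916.] [ 0.14  0.   -0.99] 459.3510640512241
parts_case 0.91 [238.9, 167.1, 300.0, 212.0] 2244
spare_case 0.89 [300.7, 177.3, 366.2, 229.3] 2294
parts_case_lid 0.6 [150.6, 164.6, 213.9, 185.3] 390
side [ 378. -954.  355.] [ 0.12  0.93 -0.34] 376.8351315055114
parts_case 0.62 [249.7, 165.7, 292.3, 219.3] 807
spare_case 0.92 [234.9, 183.5, 297.7, 263.7] 2659
parts_case_lid 0.58 [277.3, 162.6, 287.8, 200.6] 247
{'clock': 0.4, 'joints': array([-8.89393657e-01,  3.84847086e-01,  7.70996321e-03, -6.45340766e-05,
       -1.19397742e+00, -2.58614822e-01]), 'joint_vel': array([3.19407747e-05, 1.51417015e-04, 3.49824466e-03, 2.83632953e-03,
       6.00845551e-05, 1.06040135e-03]), 'joint_efforts': array([-2.81614948e-04, -3.91586351e+01,  1.88325816e+01,  4.18452993e+00,
       -1.48955063e-03,  4.66944414e-06]), 'position': array([ 256.43122739, -569.86718153,  231.13910277]), 'ee_rot': array([-0.14824914,  0.69139994,  0.14846896,  0.69133587]), 'contact_force': array([-0.26631321,  1.01857531,  0.60786326]), 'wrist_torque': array([ 0.05131179,  0.04343144, -0.03198625]), 'gripper_width': 85.59680182466123} 18.700000000000003
```

View pics/top0.png

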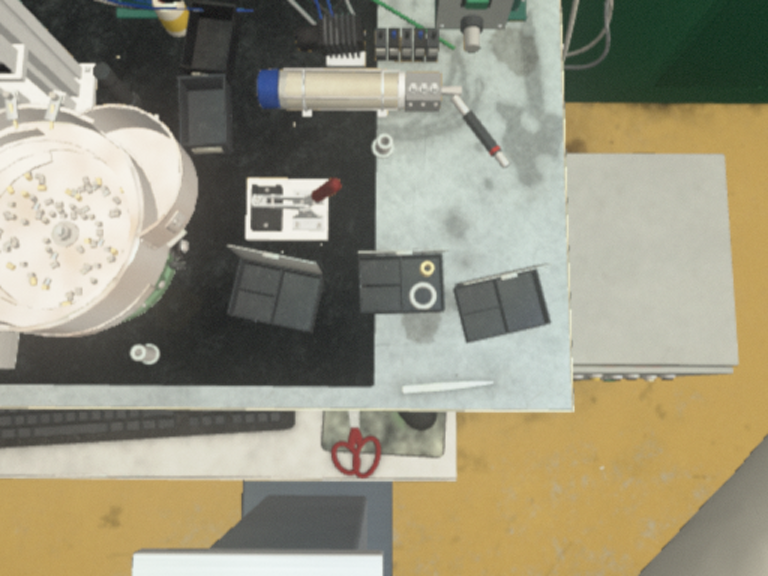

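View pics/side0.png

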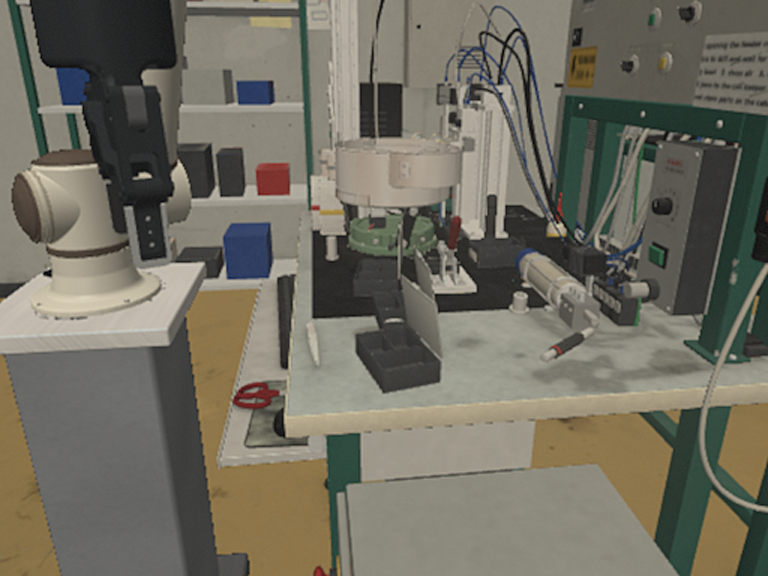

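The top view shows three open cases. The middle one, at about (400,283) in the 1.5x picture, holds the ring (423,295) and the bush (427,268), and it straddles the mat edge. I'll zoom in to get its pose.

```bash
python3 - <<'E'
from h import *
import pickle
D=pickle.load(open("d0.pkl","rb"))
a=D["top"]["img"][155:235,145:375,::-1]
cv2.imwrite("pics/zt.png",cv2.resize(a,None,fx=3.4,fy=3.4,interpolation=cv2.INTER_CUBIC))
a=D["side"]["img"][155:265,225:305,::-1]
cv2.imwrite("pics/zs.png",cv2.resize(a,None,fx=5,fy=5,interpolation=cv2.INTER_CUBIC))
m=models.cut_out("top","parts_case")[0]["mask"]
E
```

```text
(no output)
```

View pics/zt.png

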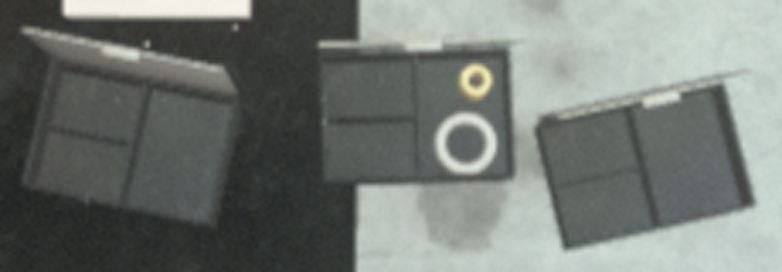

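View pics/zs.png

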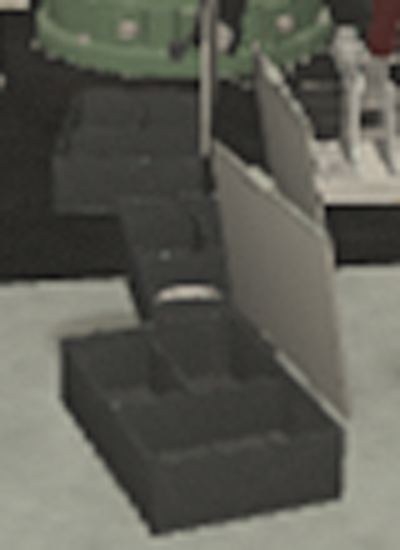

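```bash
python3 - <<'E'
from h import *
import pickle
D=pickle.load(open("d0.pkl","rb"))
d=D["top"]
f=lambda u,v:(145+u/3.4,155+v/3.4)
def T(z,*p):
    for q in p: print(z,q,toz(d,f(*q),z).round(1))
T(30,(325,183),(514,180)); T(106,(319,44),(521,41),(424,48))
print("right");T(30,(566,248),(755,206),(540,122));T(106,(551,122),(748,72))
print("left");T(30,(24,188),(213,226));T(106,(24,30),(228,70),(238,90))
# model overlay
def fit(front,z=30):pass
def draw(img,d,o,yaw,lid,s=1):
    c,sn=np.cos(yaw),np.sin(yaw);R=np.array([[c,-sn,0],[sn,c,0],[0,0,1]])
    w=lambda P:proj(d,np.array(P)@R.T+o)
    L=[]
    for z in(0,30):L.append([(-35,-55,z),(-35,55,z),(40,55,z),(40,-55,z)])
    n=np.array([np.sin(lid),0,np.cos(lid)]);e=np.array([-np.cos(lid),0,np.sin(lid)])
    h=np.array([41,0,31])
    L.append([h+e*r+n*2+np.array([0,y,0]) for r,y in((1,-55),(1,55),(76,55),(76,-55))])
    for P in L: cv2.polylines(img,[((w(P)+.5)*s*16).astype(int)],True,(0,0,255),1,cv2.LINE_AA,4)
import sys
fl=toz(d,f(325,183),30);fr=toz(d,f(514,180),30)
y=fl-fr;yaw=np.arctan2(-y[0],y[1]);m=(fl+fr)/2;o=m+35*np.array([np.cos(yaw),np.sin(yaw),0]);o[2]=-1
print("o",o,yaw)
for lid in(1.4,1.5):
  im=[]
  for n,(a,b,c,e) in dict(top=(155,235,220,320),side=(155,235,225,325)).items():
    g=cv2.resize(D[n]["img"][:,:,::-1].copy(),None,fx=6,fy=6,interpolation=cv2.INTER_CUBIC);draw(g,D[n],o,yaw,lid,6);im.append(g[a*6:b*6,c*6:e*6])
  cv2.imwrite(f"pics/ov{int(lid*100)}.png",np.vstack(im)[:, :])
E
python3 -c "
import cv2,numpy as np
cv2.imwrite('pics/ov.png',cv2.resize(np.hstack([cv2.imread('pics/ov140.png'),cv2.imread('pics/ov150.png')]),None,fx=.625,fy=.625))"
```

```text
30 (325, 183) [ 454.2 -130.3   30. ]
30 (514, 180) [ 456.7 -238.1   30. ]
106 (319, 44) [ 519.7 -129.   106. ]
106 (521, 41) [ 522.1 -235.7  106. ]
106 (424, 48) [ 517.9 -184.4  106. ]
right
30 (566, 248) [ 418.1 -267.3   30. ]
30 (755, 206) [ 442.7 -375.1   30. ]
30 (540, 122) [ 490.2 -253.1   30. ]
106 (551, 122) [ 478.9 -251.1  106. ]
106 (748, 72) [ 506.3 -355.1  106. ]
left
30 (24, 188) [450.2  41.2  30. ]
30 (213, 226) [429.2 -67.   30. ]
106 (24, 30) [526.2  27.  106. ]
106 (228, 70) [505.4 -81.3 106. ]
106 (238, 90) [494.8 -86.7 106. ]
o [ 490.43307107 -183.37648536   -1.        ] 0.022856993991016154
```

View pics/ov.png

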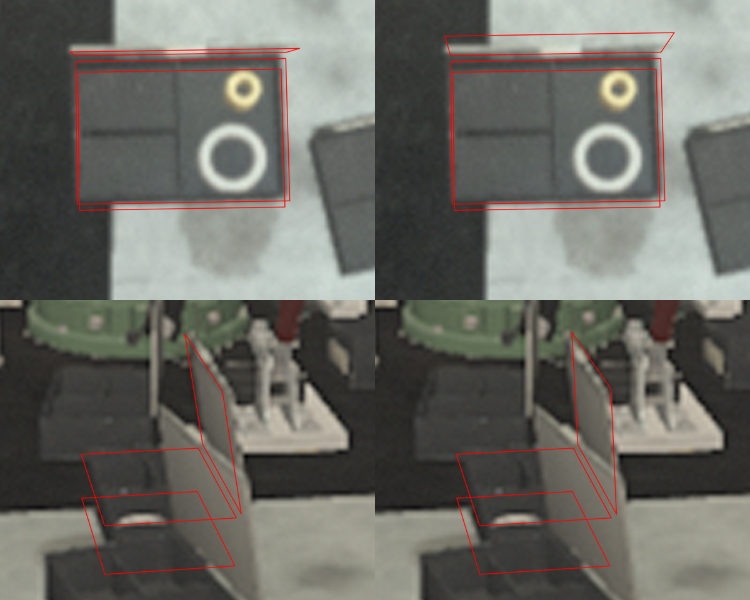

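```bash
cat >> h.py <<'E'
from scipy.spatial.transform import Rotation as Ro
def rows(targets,Rt=None):
    s=arm.read_state();R0=Ro.from_quat(s["ee_rot"]);p=np.array(s["position"])
    w=np.degrees((R0.inv()*Rt).as_rotvec()) if Rt is not None else np.zeros(3)
    print("clk",s["clock"],"pos",p.round(1),"F",s["contact_force"].round(2),"g",round(s["gripper_width"],1),"w",w.round(2))
    for t in targets: print(t,(R0.inv().apply(np.array(t)-p)/1000).round(4))
def down(yaw,sgn=1):
    y=sgn*np.array([-np.sin(yaw),np.cos(yaw),0]);x=np.array([0,0,-1.]);return Ro.from_matrix(np.c_[x,y,np.cross(x,y)])
E
python3 - <<'E'
from h import *
print(Ro.from_quat(arm.read_state()["ee_rot"]).as_matrix().round(2))
for sg in(1,-1): rows([(570,-182,200),(570,-182,85)],down(0.023,sg))
E
```

```text
[[-0.   -0.41  0.91]
 [ 0.    0.91  0.41]
 [-1.    0.    0.  ]]
clk 0.45 pos [ 256.5 -569.9  231.2] F [ 0.06  0.66 -0.75] g 85.2 w [ 2.291e+01  0.000e+00 -1.000e-02]
(570, -182, 200) [0.0313 0.2251 0.4451]
(570, -182, 85) [0.1463 0.2251 0.4451]
clk 0.45 pos [ 256.5 -569.9  231.2] F [ 0.06  0.66 -0.75] g 85.2 w [-1.5709e+02  1.0000e-02  0.0000e+00]
(570, -182, 200) [0.0313 0.2251 0.4451]
(570, -182, 85) [0.1463 0.2251 0.4451]
```

Call:
arm_command:
  rows:
    - {"dx": 0,"dy": 0.02,"dz": 0.04,"wx": 3,"gripper": 1}
    - {"dx": 0,"dy": 0.04,"dz": 0.08,"wx": 6,"gripper": 1}
    - {"dx": 0,"dy": 0.06,"dz": 0.12,"wx": 10,"gripper": 1}
    - {"dx": 0,"dy": 0.08,"dz": 0.16,"wx": 14,"gripper": 1}
    - {"dx": 0,"dy": 0.1,"dz": 0.2,"wx": 18,"gripper": 1}
    - {"dx": 0,"dy": 0.12,"dz": 0.24,"wx": 22.9,"gripper": 1}
    - {"dx": 0,"dy": 0.14,"dz": 0.28,"wx": 22.9,"gripper": 1}
    - {"dx": 0,"dy": 0.16,"dz": 0.32,"wx": 22.9,"gripper": 1}

```text
validation failed for argument at $.ro...
```

```bash
python3 - <<'E'
from h import *
rows([(572,-182,220)],down(0.023,1))
E
```

```text
clk 0.45 pos [ 256.5 -569.9  231.2] F [ 0.06  0.66 -0.75] g 85.2 w [ 2.291e+01  0.000e+00 -1.000e-02]
(572, -182, 220) [0.0113 0.2243 0.4469]
```

Call:
arm_command:
  rows:
    - {"dx": 0.0,"dy": 0.02,"dz": 0.04,"wx": 3.0,"wy": 0.0,"wz": 0.0,"gripper": 1.0}
    - {"dx": 0.0,"dy": 0.04,"dz": 0.08,"wx": 6.0,"wy": 0.0,"wz": 0.0,"gripper": 1.0}
    - {"dx": 0.0,"dy": 0.06,"dz": 0.12,"wx": 10.0,"wy": 0.0,"wz": 0.0,"gripper": 1.0}
    - {"dx": 0.0,"dy": 0.08,"dz": 0.16,"wx": 14.0,"wy": 0.0,"wz": 0.0,"gripper": 1.0}
    - {"dx": 0.0,"dy": 0.1,"dz": 0.2,"wx": 18.0,"wy": 0.0,"wz": 0.0,"gripper": 1.0}
    - {"dx": 0.0,"dy": 0.12,"dz": 0.24,"wx": 22.9,"wy": 0.0,"wz": 0.0,"gripper": 1.0}
    - {"dx": 0.0,"dy": 0.14,"dz": 0.28,"wx": 22.9,"wy": 0.0,"wz": 0.0,"gripper": 1.0}
    - {"dx": 0.0,"dy": 0.16,"dz": 0.32,"wx": 22.9,"wy": 0.0,"wz": 0.0,"gripper": 1.0}

```text
clock: 1.25
position: [483.6, -291.1, 231.6]
ee_rot: [-0.008, 0.707, 0.008, 0.707]
contact_force: [0.6, -0.0, 0.8]
gripper_width: -0.0
```

```bash
python3 - <<'E'
from h import *
rows([(575,-182,220)],down(0.023,1))
E
```

```text
clk 1.25 pos [ 483.6 -291.1  231.6] F [ 0.56 -0.01  0.85] g -0.0 w [0.01 0.03 0.  ]
(575, -182, 220) [0.0116 0.1069 0.0939]
```

Call:
arm_command:
  rows:
    - {"dx": 0.0,"dy": 0.03,"dz": 0.027,"wx": 0.0,"wy": 0.0,"wz": 0.0,"gripper": 1.0}
    - {"dx": 0.0,"dy": 0.06,"dz": 0.053,"wx": 0.0,"wy": 0.0,"wz": 0.0,"gripper": 1.0}
    - {"dx": 0.0,"dy": 0.09,"dz": 0.08,"wx": 0.0,"wy": 0.0,"wz": 0.0,"gripper": 1.0}
    - {"dx": 0.0,"dy": 0.107,"dz": 0.094,"wx": 0.0,"wy": 0.0,"wz": 0.0,"gripper": 1.0}
    - {"dx": 0.03,"dy": 0.107,"dz": 0.094,"wx": 0.0,"wy": 0.0,"wz": 0.0,"gripper": 1.0}
    - {"dx": 0.06,"dy": 0.107,"dz": 0.094,"wx": 0.0,"wy": 0.0,"wz": 0.0,"gripper": 1.0}
    - {"dx": 0.08,"dy": 0.107,"dz": 0.094,"wx": 0.0,"wy": 0.0,"wz": 0.0,"gripper": 1.0}
    - {"dx": 0.08,"dy": 0.107,"dz": 0.094,"wx": 0.0,"wy": 0.0,"wz": 0.0,"gripper": 1.0}

```text
clock: 2.05
position: [573.0, -181.5, 148.3]
ee_rot: [-0.008, 0.709, 0.009, 0.705]
contact_force: [-0.4, -0.2, -0.2]
gripper_width: -0.4
```

```bash
cat > v.py <<'E'
from h import *
import sys
k=sys.argv[1];im=[]
for n,(a,b,c,e) in dict(top=(125,245,130,390),side=(100,240,180,380)).items():
    d=get_image(n);g=d["img"][a:b,c:e,::-1];g=cv2.resize(g,None,fx=2.5,fy=2.5 if n=="top" else 2.4,interpolation=cv2.INTER_CUBIC)
    im.append(cv2.copyMakeBorder(g,0,0,0,650-g.shape[1],cv2.BORDER_CONSTANT) if g.shape[1]<650 else g[:,:650])
cv2.imwrite(f"pics/{k}.png",cv2.resize(np.vstack(im),None,fx=.93,fy=.93))
E
python3 v.py a1; python3 - <<'E'
from h import *
rows([(575,-182,86)],down(0.023,1))
E
```

```text
clk 2.15 pos [ 575.5 -182.2  152.2] F [-0.25 -0.46  0.65] g -0.0 w [0.03 0.05 0.04]
(575, -182, 86) [ 0.0662  0.0002 -0.0006]
```

View pics/a1.png

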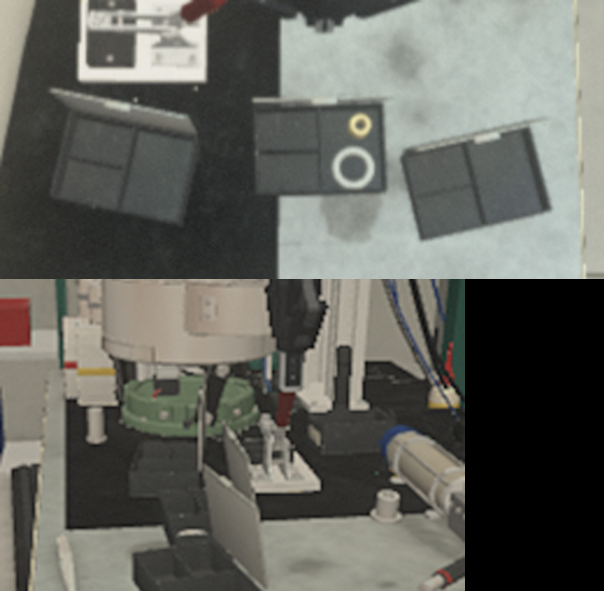

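Call:
arm_command:
  rows:
    - {"dx": 0.02,"dy": 0.0,"dz": 0.0,"wx": 0.0,"wy": 0.0,"wz": 0.0,"gripper": 1.0}
    - {"dx": 0.04,"dy": 0.0,"dz": 0.0,"wx": 0.0,"wy": 0.0,"wz": 0.0,"gripper": 1.0}
    - {"dx": 0.06,"dy": 0.0,"dz": 0.0,"wx": 0.0,"wy": 0.0,"wz": 0.0,"gripper": 1.0}
    - {"dx": 0.066,"dy": 0.0,"dz": 0.0,"wx": 0.0,"wy": 0.0,"wz": 0.0,"gripper": 1.0}
    - {"dx": 0.066,"dy": 0.0,"dz": -0.007,"wx": 0.0,"wy": 0.0,"wz": 0.0,"gripper": 1.0}
    - {"dx": 0.066,"dy": 0.0,"dz": -0.014,"wx": 0.0,"wy": 0.0,"wz": 0.0,"gripper": 1.0}
    - {"dx": 0.066,"dy": 0.0,"dz": -0.021,"wx": 0.0,"wy": 0.0,"wz": 0.0,"gripper": 1.0}
    - {"dx": 0.066,"dy": 0.0,"dz": -0.027,"wx": 0.0,"wy": 0.0,"wz": 0.0,"gripper": 1.0}

```text
clock: 2.95
position: [548.3, -183.0, 87.3]
ee_rot: [-0.009, 0.706, 0.008, 0.708]
contact_force: [0.6, 0.4, 0.4]
gripper_width: 0.2
```

```bash
python3 v.py a2; python3 - <<'E'
from h import *
h=np.array([530.5,-182,30]);T=[]
for th in np.arange(1.4,0.4,-.1):
    e=np.array([-np.cos(th),0,np.sin(th)]);n=np.array([np.sin(th),0,np.cos(th)])
    c=h+60*e+2*n;T.append(tuple((c+[11,0,0]).round(1)))
rows(T,down(0.023,1))
E
```

```text
clk 3.05 pos [ 547.8 -182.9   87. ] F [0.27 0.06 0.17] g -0.1 w [0.01 0.09 0.04]
(np.float64(533.3), np.float64(-182.0), np.float64(89.5)) [-0.0026  0.0012 -0.0145]
(np.float64(527.4), np.float64(-182.0), np.float64(88.3)) [-0.0014  0.0014 -0.0204]
(np.float64(521.6), np.float64(-182.0), np.float64(86.6)) [ 0.0003  0.0015 -0.0262]
(np.float64(516.1), np.float64(-182.0), np.float64(84.4)) [ 0.0025  0.0016 -0.0317]
(np.float64(510.8), np.float64(-182.0), np.float64(81.6)) [ 0.0053  0.0018 -0.037 ]
(np.float64(505.8), np.float64(-182.0), np.float64(78.2)) [ 0.0087  0.0019 -0.042 ]
(np.float64(501.1), np.float64(-182.0), np.float64(74.4)) [ 0.0125  0.002  -0.0467]
(np.float64(496.9), np.float64(-182.0), np.float64(70.2)) [ 0.0167  0.0021 -0.0509]
(np.float64(493.1), np.float64(-182.0), np.float64(65.5)) [ 0.0214  0.0022 -0.0547]
(np.float64(489.8), np.float64(-182.0), np.float64(60.5)) [ 0.0264  0.0023 -0.058 ]
```

View pics/a2.png

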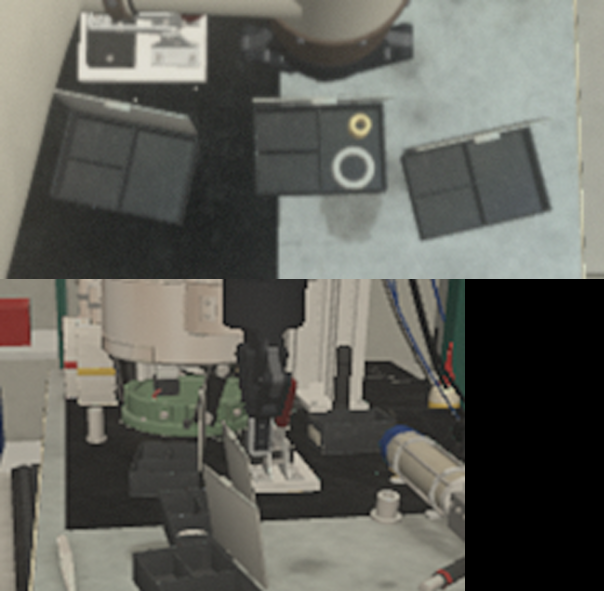

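Call:
arm_command:
  rows:
    - {"dx": -0.001,"dy": 0.0,"dz": -0.012,"wx": 0.0,"wy": 0.0,"wz": 0.0,"gripper": 1.0}
    - {"dx": -0.001,"dy": 0.0,"dz": -0.02,"wx": 0.0,"wy": 0.0,"wz": 0.0,"gripper": 1.0}
    - {"dx": 0.0,"dy": 0.0,"dz": -0.026,"wx": 0.0,"wy": 0.0,"wz": 0.0,"gripper": 1.0}
    - {"dx": 0.003,"dy": 0.0,"dz": -0.032,"wx": 0.0,"wy": 0.0,"wz": 0.0,"gripper": 1.0}
    - {"dx": 0.005,"dy": 0.0,"dz": -0.037,"wx": 0.0,"wy": 0.0,"wz": 0.0,"gripper": 1.0}
    - {"dx": 0.009,"dy": 0.0,"dz": -0.042,"wx": 0.0,"wy": 0.0,"wz": 0.0,"gripper": 1.0}
    - {"dx": 0.013,"dy": 0.0,"dz": -0.047,"wx": 0.0,"wy": 0.0,"wz": 0.0,"gripper": 1.0}
    - {"dx": 0.017,"dy": 0.0,"dz": -0.051,"wx": 0.0,"wy": 0.0,"wz": 0.0,"gripper": 1.0}

```text
clock: 3.85
position: [496.4, -184.1, 69.4]
ee_rot: [-0.008, 0.707, 0.008, 0.708]
contact_force: [0.5, 0.1, 0.3]
gripper_width: -0.2
```

```bash
python3 v.py a3; python3 - <<'E'
from h import *
h=np.array([530.5,-182,30]);T=[]
for th in np.arange(.6,-0.05,-.1):
    e=np.array([-np.cos(th),0,np.sin(th)]);n=np.array([np.sin(th),0,np.cos(th)])
    c=h+60*e+2*n;T.append(tuple((c+[11,0,0]).round(1).tolist()))
rows(T,down(0.023,1))
E
```

```text
clk 3.95 pos [ 495.6 -184.    69. ] F [-0.22 -0.35 -0.01] g -0.3 w [-0.   -0.04  0.02]
(493.1, -182.0, 65.5) [ 0.0035  0.0021 -0.0025]
(489.8, -182.0, 60.5) [ 0.0085  0.0022 -0.0058]
(487.0, -182.0, 55.2) [ 0.0138  0.0022 -0.0086]
(484.8, -182.0, 49.6) [ 0.0194  0.0023 -0.0108]
(483.1, -182.0, 43.9) [ 0.0251  0.0023 -0.0125]
(482.0, -182.0, 38.0) [ 0.031   0.0024 -0.0136]
(481.5, -182.0, 32.0) [ 0.037   0.0024 -0.0141]
```

View pics/a3.png

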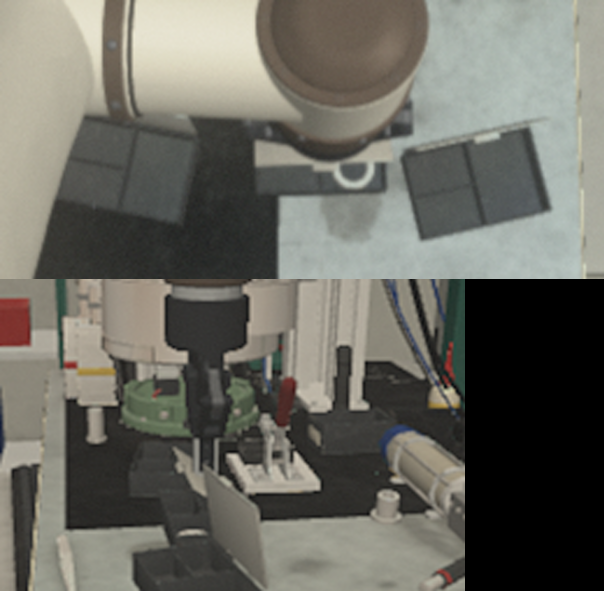

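The lid has followed to about 0.7 rad. In the top view its edge is near row 160, over the ring. Next I'll lower it further along the arc.

Call:
arm_command:
  rows:
    - {"dx": 0.004,"dy": 0.001,"dz": -0.003,"wx": 0.0,"wy": 0.0,"wz": 0.0,"gripper": 1.0}
    - {"dx": 0.008,"dy": 0.001,"dz": -0.006,"wx": 0.0,"wy": 0.0,"wz": 0.0,"gripper": 1.0}
    - {"dx": 0.012,"dy": 0.001,"dz": -0.008,"wx": 0.0,"wy": 0.0,"wz": 0.0,"gripper": 1.0}
    - {"dx": 0.016,"dy": 0.001,"dz": -0.01,"wx": 0.0,"wy": 0.0,"wz": 0.0,"gripper": 1.0}
    - {"dx": 0.02,"dy": 0.001,"dz": -0.011,"wx": 0.0,"wy": 0.0,"wz": 0.0,"gripper": 1.0}
    - {"dx": 0.024,"dy": 0.001,"dz": -0.012,"wx": 0.0,"wy": 0.0,"wz": 0.0,"gripper": 1.0}
    - {"dx": 0.028,"dy": 0.001,"dz": -0.013,"wx": 0.0,"wy": 0.0,"wz": 0.0,"gripper": 1.0}
    - {"dx": 0.031,"dy": 0.001,"dz": -0.014,"wx": 0.0,"wy": 0.0,"wz": 0.0,"gripper": 1.0}

```text
clock: 4.75
position: [481.6, -183.4, 37.6]
ee_rot: [-0.008, 0.707, 0.008, 0.707]
contact_force: [0.3, 0.7, 0.3]
gripper_width: 0.1
```

```bash
python3 - <<'E'
from h import *
rows([(482,-183,32)],down(0.023,1))
E
```

```text
clk 4.75 pos [ 481.6 -183.4   37.6] F [0.3  0.71 0.26] g 0.1 w [-0.   -0.04  0.02]
(482, -183, 32) [0.0056 0.0004 0.0004]
```

Now the last millimetres, slowly, watching for contact force.

Call:
arm_command:
  rows:
    - {"dx": 0.001,"dy": 0.0,"dz": 0.0,"wx": 0.0,"wy": 0.0,"wz": 0.0,"gripper": 1.0}
    - {"dx": 0.002,"dy": 0.0,"dz": 0.0,"wx": 0.0,"wy": 0.0,"wz": 0.0,"gripper": 1.0}
    - {"dx": 0.003,"dy": 0.0,"dz": 0.0,"wx": 0.0,"wy": 0.0,"wz": 0.0,"gripper": 1.0}
    - {"dx": 0.0035,"dy": 0.0,"dz": 0.0,"wx": 0.0,"wy": 0.0,"wz": 0.0,"gripper": 1.0}
    - {"dx": 0.004,"dy": 0.0,"dz": 0.0,"wx": 0.0,"wy": 0.0,"wz": 0.0,"gripper": 1.0}
    - {"dx": 0.0045,"dy": 0.0,"dz": 0.0,"wx": 0.0,"wy": 0.0,"wz": 0.0,"gripper": 1.0}
    - {"dx": 0.005,"dy": 0.0,"dz": 0.0,"wx": 0.0,"wy": 0.0,"wz": 0.0,"gripper": 1.0}
    - {"dx": 0.005,"dy": 0.0,"dz": 0.0,"wx": 0.0,"wy": 0.0,"wz": 0.0,"gripper": 1.0}

```text
clock: 5.55
position: [481.7, -183.4, 32.6]
ee_rot: [-0.008, 0.707, 0.008, 0.707]
contact_force: [-0.0, 0.3, -0.2]
gripper_width: 0.2
```

Call:
arm_command:
  rows:
    - {"dx": 0.0005,"dy": 0.0,"dz": 0.0,"wx": 0.0,"wy": 0.0,"wz": 0.0,"gripper": 1.0}
    - {"dx": 0.001,"dy": 0.0,"dz": 0.0,"wx": 0.0,"wy": 0.0,"wz": 0.0,"gripper": 1.0}
    - {"dx": 0.001,"dy": 0.0,"dz": 0.0,"wx": 0.0,"wy": 0.0,"wz": 0.0,"gripper": 1.0}
    - {"dx": 0.0015,"dy": 0.0,"dz": 0.0,"wx": 0.0,"wy": 0.0,"wz": 0.0,"gripper": 1.0}
    - {"dx": 0.0015,"dy": 0.0,"dz": 0.0,"wx": 0.0,"wy": 0.0,"wz": 0.0,"gripper": 1.0}
    - {"dx": 0.002,"dy": 0.0,"dz": 0.0,"wx": 0.0,"wy": 0.0,"wz": 0.0,"gripper": 1.0}
    - {"dx": 0.002,"dy": 0.0,"dz": 0.0,"wx": 0.0,"wy": 0.0,"wz": 0.0,"gripper": 1.0}
    - {"dx": 0.002,"dy": 0.0,"dz": 0.0,"wx": 0.0,"wy": 0.0,"wz": 0.0,"gripper": 1.0}

```text
clock: 6.35
position: [481.8, -183.4, 31.9]
ee_rot: [-0.009, 0.707, 0.008, 0.707]
contact_force: [-2.8, 1.5, 10.3]
gripper_width: -0.2
```

The 10 N upward force at z≈32 means the lid is resting on the rim. I'll retreat straight up and then clear the view.

Call:
arm_command:
  rows:
    - {"dx": -0.005,"dy": 0.0,"dz": 0.0,"wx": 0.0,"wy": 0.0,"wz": 0.0,"gripper": 1.0}
    - {"dx": -0.02,"dy": 0.0,"dz": 0.0,"wx": 0.0,"wy": 0.0,"wz": 0.0,"gripper": 1.0}
    - {"dx": -0.05,"dy": 0.0,"dz": 0.0,"wx": 0.0,"wy": 0.0,"wz": 0.0,"gripper": 1.0}
    - {"dx": -0.09,"dy": 0.0,"dz": 0.0,"wx": 0.0,"wy": 0.0,"wz": 0.0,"gripper": 1.0}
    - {"dx": -0.13,"dy": 0.0,"dz": 0.0,"wx": 0.0,"wy": 0.0,"wz": 0.0,"gripper": 1.0}
    - {"dx": -0.17,"dy": 0.0,"dz": 0.0,"wx": 0.0,"wy": 0.0,"wz": 0.0,"gripper": 1.0}
    - {"dx": -0.2,"dy": 0.0,"dz": 0.0,"wx": 0.0,"wy": 0.0,"wz": 0.0,"gripper": 1.0}
    - {"dx": -0.2,"dy": -0.01,"dz": -0.01,"wx": 0.0,"wy": 0.0,"wz": 0.0,"gripper": 1.0}

```text
clock: 7.15
position: [475.3, -193.8, 236.9]
ee_rot: [-0.01, 0.703, 0.008, 0.711]
contact_force: [0.9, 0.1, 0.1]
gripper_width: -0.2
```

Call:
arm_command:
  rows:
    - {"dx": 0.0,"dy": -0.04,"dz": -0.02,"wx": 0.0,"wy": 0.0,"wz": 0.0,"gripper": 1.0}
    - {"dx": 0.0,"dy": -0.08,"dz": -0.04,"wx": 0.0,"wy": 0.0,"wz": 0.0,"gripper": 1.0}
    - {"dx": 0.0,"dy": -0.12,"dz": -0.06,"wx": 0.0,"wy": 0.0,"wz": 0.0,"gripper": 1.0}
    - {"dx": 0.0,"dy": -0.16,"dz": -0.08,"wx": 0.0,"wy": 0.0,"wz": 0.0,"gripper": 1.0}
    - {"dx": 0.0,"dy": -0.2,"dz": -0.1,"wx": 0.0,"wy": 0.0,"wz": 0.0,"gripper": 1.0}
    - {"dx": 0.0,"dy": -0.24,"dz": -0.12,"wx": 0.0,"wy": 0.0,"wz": 0.0,"gripper": 1.0}
    - {"dx": 0.0,"dy": -0.28,"dz": -0.14,"wx": 0.0,"wy": 0.0,"wz": 0.0,"gripper": 1.0}
    - {"dx": 0.0,"dy": -0.32,"dz": -0.16,"wx": 0.0,"wy": 0.0,"wz": 0.0,"gripper": 1.0}

```text
clock: 7.95
position: [322.1, -519.1, 235.1]
ee_rot: [-0.01, 0.703, 0.008, 0.711]
contact_force: [1.0, 0.4, -0.0]
gripper_width: -0.4
```

```bash
python3 v.py a4
```

```text
(no output)
```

View pics/a4.png

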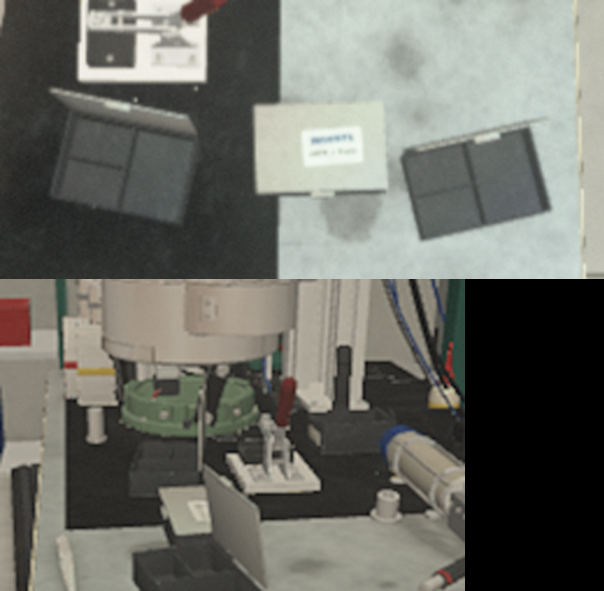

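```bash
python3 - <<'E'
from h import *
d=get_image("side");o=np.array([490,-183.4,-1]);yaw=.023
ims=[]
for lid in(0,.1):
    g=cv2.resize(d["img"][:,:,::-1].copy(),None,fx=8,fy=8,interpolation=cv2.INTER_CUBIC)
    c,s=np.cos(yaw),np.sin(yaw);R=np.array([[c,-s,0],[s,c,0],[0,0,1]])
    n=np.array([np.sin(lid),0,np.cos(lid)]);e=np.array([-np.cos(lid),0,np.sin(lid)]);h=np.array([41,0,31])
    P=np.array([h+e*r+n*2+np.array([0,y,0]) for r,y in((1,-55),(1,55),(76,55),(76,-55))])@R.T+o
    cv2.polylines(g,[((proj(d,P)+.5)*8*16).astype(int)],True,(0,0,255),1,cv2.LINE_AA,4)
    ims.append(g[175*8:225*8,235*8:285*8])
cv2.imwrite("pics/a5.png",np.hstack(ims))
E
```

```text
(no output)
```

View pics/a5.png

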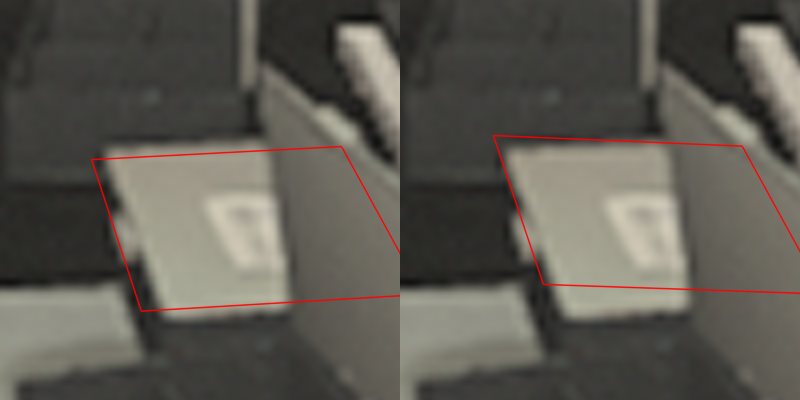

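```bash
python3 - <<'E'
from h import *
s=arm.read_state();print(s["clock"],np.abs(s["joint_vel"]).max(),s["contact_force"]);print(arm.job_done())
E
```

```text
8.1 0.054288104736050176 [ 0.32246401 -0.13448663  0.55521115]
the job is handed in; nothing more can be done
None
```

I closed the lid of the middle case, the one holding the ring and the bush, and handed the job in at about 8.1 s. No verdict was reported.

- **Closing:** I pushed the lid with the shut fingertips from behind and followed its arc. The last 5 mm took under a second. I then pressed until the tool felt about 10 N upward at z ≈ 32 mm, went straight up and moved the arm clear.
- **Final pictures:** The lid lies flat over the case. In the side view its slope matches a drawn lid at 0 rad clearly better than one at 0.1 rad. In the top view the filled case's front edge is where it was, and both empty cases stand in place with their lids open. I judged the empty cases by eye and did not measure them.
- **Disagreement:** The drawn outline is about 2 camera pixels (roughly 4 mm) off the real lid in the side view. I put this down to calibration, my pose estimate and the case leaning on the mat edge. A shift of the case by that much, inside the 20 mm limit, can't be ruled out.
- **At hand-in:** The force reading was only noise (under 1 N).

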